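Put the inspection lamp back in service after a battery change

ROBOT

A 7-joint arm with a two-finger parallel gripper is mounted at the origin on a cart in front of the work surface, level with it; the furniture and walls round the work are solid. World frame = base frame: x ahead of the robot, y to its left, z up, the work surface at z = 0. Lengths are in m, angles in rad, forces in N, time in s.
With the tool pointing down it reaches from about 0.425 to 0.875 m from the base axis. Payload 4.7 kg.
Tool frame: the origin (TCP) lies on the centre line of the jaws, within the pads' length; the fingertips stand 19 mm ahead of it and the grasp point (between the pads) is the TCP; x points along the fingers, z is the direction in which the jaws open and shut, and the axes are right-handed (so a half turn about x gives the same grasp; the last joint's range is limited). The gripper opens to 87 mm and grips with 3 to 60 N. Pads are 19 mm wide; open, the fingers measure 117 mm over their backs; the gripper's body (75 mm by 190 mm) begins 51 mm behind the grasp point.
Start: joints at [-1.268, 0.321, -0.07, 1.45, 0.023, 1.371, -0.057], TCP at [0.185, 0.623, 0.242] pointing down, gripper open.
Joint ranges: [-2.86, 2.86], [-0.3, 2.09], [-1.38, 1.24], [0.06, 2.45], [-1.56, 4.7], [0.09, 2.05], [-2.69, 2.69]. Speed limits (rad/s): [2.57, 2.57, 3.14, 3.14, 3.14, 3.14, 3.14].

INTERFACE

Orientations are given as a rotation vector (axis times angle).
In Python, from bench import get_state, get_image, camera_info, close_job gives the robot as it stands.
- The arm moves only by the tool jog_arm, never from a script. Its argument "targets" is a list of rows, each a list of 7 numbers: the turn, a rotation vector about the tool's x, y, z in degrees, then the shift along the tool's x, y, z in cm, then the finger opening in cm, from 0 to 8.7. In form: [[wx, wy, wz, tx, ty, tz, jaw], ...]. A call has 1 to 10 rows; each row shifts and turns the commanded pose from where the row before left it, along the tool's axes as they then stand; what a row does not reach is not made up. A row lasts 1/8 s, in which the tool goes at most 62.5 mm and 10.7 degrees, less where a joint would pass 70% of its speed; a pose out of reach is approached as far as the arm can. A call is refused whole if a number of a shift passes 6.25 or a number of a turn 10.7, either way. A call with a gripper value outside its range is refused whole. The fingers move at their own pace and stop on an object; "squeeze" is the grip in N (left out, the last holds). Time passes only in rows, so rows that do not move let the fingers close. It gives the time, the measured TCP pose, the force and the opening at its end, in the units of the state.
- get_state(): the state, without advancing time (a new reading comes with each control period).
- get_image(name): name is "scene" or "side" or "wrist"; returns (picture, depth): 400x640x3 uint8, red, green, blue; 400x640 float32, m along the optical axis (not along the pixel's ray), 0 where there is no reading.
- camera_info(name): a dict with "intrinsics" (3x3 intrinsics, pixels), "k1" (the pictures are not rectified: a ray, as slopes to the right and down, at radius r is drawn at 1 + k1 r^2 times it, then the intrinsics apply), "world_from_camera" (4x4, takes a point from camera to world coordinates); the wrist camera has in their place "mount" (4x4, takes a point from camera to tool coordinates, whose origin is the TCP and whose axes are the tool frame's). Camera axes: x right, y up, looking along -z (the intrinsics and any distortion apply to the point x, -y, -z); pixel columns grow to the right and rows downward; lengths in m; the calibration is good to about 2 mm. A picture is of the moment at which its call begins: read the wrist's pose just before it. camera_info takes no time and is no camera call.
- close_job(): hands the job in, once; it reports no verdict.
The state is a dict: "time": time; "joint_positions": joint angles; "qd": joint speeds; "joint_torque": joint torques, N m; "position": TCP position; "tool_rot": TCP orientation; "ft_force": force on the tool from outside, world axes, zero at the start; "torque": the same for the moment, N m; "grip_width": opening from 0.0 (shut) to 1.0 (fully open).
Only numpy, scipy, OpenCV 4.12 (cv2) and the standard library are available. Lean on these libraries where they do the work, as an engineer would, in place of code of your own. Each camera call takes 0.05 s, during which the arm holds its last target.

TASK

The cordless inspection lamp has just been given a fresh battery and its battery cover still stands open. Press the cover down until it snaps shut, then push the lock slide below it up towards the cover until it clicks over, and last push the power slide across to the right, as seen from the front, until it clicks over to on. Reach in at a slant under the lamp head, do not bear down hard on the lamp, leave the things around it where they are, and take the gripper away at the end.

Things in the scene. Friction and masses are not known exactly. Their poses are not given: they have to be found in the camera images.
- lamp: Cordless inspection lamp, firmly fixed on the table; grey wedge housing 158 mm deep (x) x 227 wide (y) x 103 high. Origin: middle of the underside; x from its low front edge (towards the robot) to its high back, y to its left seen from the front. Cover and lock slide are on the left of its sloping face, the power slide on the right. It must never take more than 60 N.
- face_low (a point): Middle of the lower edge of the sloping face. Lamp axes. The face rises from here at 30 degrees along the lamp's x, 136 mm long and 202 mm wide, flat, between two black rubber cheeks that stand about 3 mm proud of it.
- lamp_head (a point): Middle of the lamp head, a flat bar 80 mm deep and 232 mm wide (along the lamp's x and y) that hangs over the face: it spans 40 mm to front and back, 18 mm down and 29 mm up from this point. A gripper pointing straight down does not fit under it; one held square to the face, slanting 30 degrees with its wrist towards the front, does. Two tubes at the lamp's y = -90 and +90 mm carry it from the back.
- battery_cover (a joint): Hinged battery cover, a grey plate 106 mm wide, 73 mm from hinge to free edge, 4.5 mm thick. 0 rad = shut, flush with the face; grows as it opens upward (0.52 = level). Stiff hinge: stays where left, about 1 N at the free edge moves it. Below about 0.15 rad two spring balls resist: about 8 N there snaps it on to 0 and they hold it. It cannot shut with the lock slide pushed up.
- cover_press (a point): Point on the outer surface of the battery cover, on its middle line at the ribbed press patch 13 mm from the free edge and 61.5 mm from the hinge line. Moves and turns with the cover: its z axis is the outward normal of the plate, x points to the hinge, y along the hinge.
- cover_hinge (a point): Middle of the hinge line of the battery cover (fixed, 1 mm under the face surface). The hinge runs along the lamp's y. Axes as lamp.
- lock_slide (a joint): Lock slide: flush black plate 30 mm (up the slope) x 36 mm, 0 m = unlocked, as it starts, 0.014 m = fully locked, up the slope against the cover. A spring detent half-way: takes about 5 N to push over, then it jumps on to its end by itself. Going home, it slides over the red tongue of the shut cover and bolts it.
- lock_ridge (a point): Foot of the orange ridge of the lock slide: its middle, level with the plate and the face surface. Moves with the slide. x points up the slope (the way to push), y to the lamp's left, z square out of the face. The ridge is 6 mm thick along x, 28 mm long along y, and stands 6 mm proud.
- power_slide (a joint): Power slide: flush black plate 34.5 mm (up the slope) x 36 mm, 0 m = off, as it starts, 0.016 m = on, moved to the right (the lamp's -y). A spring detent half-way: takes about 4 N to push over, then it jumps on to its end by itself. A green flag shows behind the plate when on.
- power_ridge (a point): Foot of the orange ridge of the power slide: its middle, level with the plate and the face surface. Moves with the slide. x points up the slope, y to the lamp's left (the slide is pushed along -y), z square out of the face. The ridge is 6 mm thick along y, 26 mm long along x, and stands 6 mm proud.
- carton: Bystander: small printed carton, 45 x 85 x 60 mm high, loose, to the left of the lamp. Origin: middle of its underside.
- yellow_tape: Bystander: roll of yellow tape lying flat, 81 mm across, 19 mm high, loose, to the right of the lamp. Origin: middle of its underside.
- parts_bin: Bystander: blue open parts bin, 130 x 107 x 63 mm, loose, further left, beyond the carton. Origin: middle of its underside.
- stamp: Bystander: wooden hand stamp standing upright, 27 x 40 x 74 mm, loose, far left. Origin: middle of its underside.

How it is judged:
By the outcome, as a careful person would: the job done as asked, in the order asked, and still so for the second after the job is handed in, with the robot touching nothing.
It also fails if it takes over 48 s, if anything falls off the work surface, if the arm or the gripper's body presses on something with over 40 N, if the wrist force passes 120 N, or if a joint passes its speed limit or range.

## Working session

There is one attempt and no reset: what is moved stays moved. The work goes in short steps, Python scripts to look and compute and a tool call to move; the robot and the scene stay as the last step left them, time stands still between calls to the robot, and variables do not carry over. Pictures are saved under pics/ and viewed, and the job is handed in when it is done.

Besides the shell and the picture viewer there is one more tool, called after "Emit:" as name([rows], argument=value, ...), one row to a line, values as JSON. jog_arm: Moves the arm, as the interface text tells. Its arguments: {"type":"object","properties":{"targets":{"type":"array"},"squeeze":{"type":"number"}},"required":["targets"]}

```bash
ls; mkdir -p pics; python3 - <<'E'
from bench import *
import cv2,numpy as np
s=get_state(); print(s)
for n in ("scene","side","wrist"):
    print(n,camera_info(n))
    p,d=get_image(n); cv2.imwrite(f"pics/{n}0.png",p[:,:,::-1]); np.save(f"pics/{n}0d.npy",d)
E
```

```text
pics
{'time': 0.0, 'joint_positions': array([-1.26789331,  0.32183816, -0.07009368,  1.45167652,  0.0226086 ,
        1.37077372, -0.05690431]), 'qd': array([ 5.22526765e-04, -6.64445210e-05, -1.27061050e-03, -1.35762281e-03,
       -6.41357791e-04, -1.27690771e-03,  1.14990850e-03]), 'joint_torque': array([ 3.05888825e-04, -4.91278481e+01, -4.04152488e-01, -3.12538218e+01,
       -6.41285232e-02,  4.35017352e-02,  1.74202332e-04]), 'position': array([0.18502104, 0.62257767, 0.24045093]), 'tool_rot': array([-0.99512272,  1.33358295,  0.99309148]), 'ft_force': array([1.10511255e-01, 8.64002831e-01, 4.72210851e-04]), 'torque': array([-0.00743389, -0.01461947,  0.00307441]), 'grip_width': 1.0011563731215356}
scene {'intrinsics': array([[485.82905799,   0.        , 324.56407106],
       [  0.        , 485.82905799, 194.39048273],
       [  0.        ,   0.        ,   1.        ]]), 'k1': 0.03494221656939245, 'world_from_camera': array([[-0.57579087,  0.47043576, -0.66869654, -0.40425306],
       [-0.81747519, -0.34537205,  0.46092565,  0.64913567],
       [-0.01411318,  0.81203962,  0.58
[... 408 characters left out ...]
774453, -0.87312698],
       [ 0.01797481,  0.81548145,  0.57850403,  0.89914642],
       [ 0.        ,  0.        ,  0.        ,  1.        ]])}
wrist {'intrinsics': array([[326.28878418,   0.        , 314.96547248],
       [  0.        , 326.28878418, 200.80684507],
       [  0.        ,   0.        ,   1.        ]]), 'k1': -0.04520612354288084, 'mount': array([[-6.13019336e-04,  2.87892326e-01, -9.57662588e-01,
        -1.44091702e-01],
       [-7.10947753e-04,  9.57662401e-01,  2.87892725e-01,
         7.86426981e-02],
       [ 9.99999559e-01,  8.57331872e-04, -3.82389166e-04,
         1.07856913e-03],
       [ 0.00000000e+00,  0.00000000e+00,  0.00000000e+00,
         1.00000000e+00]])}
```

View pics/scene0.png

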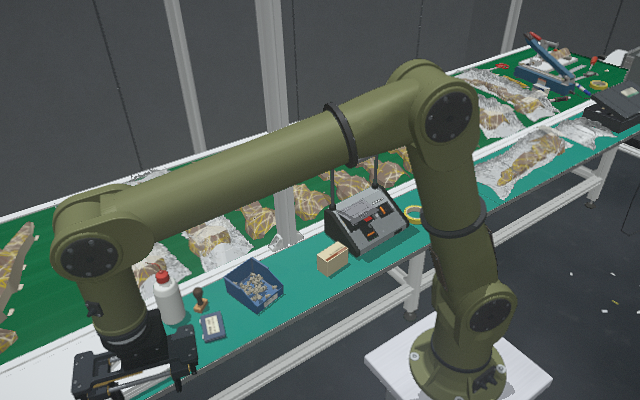

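View pics/side0.png

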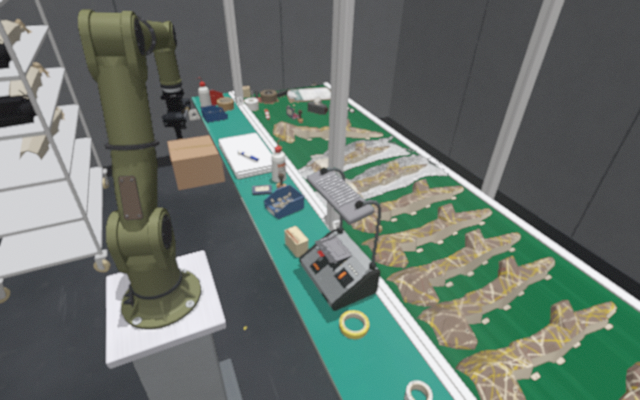

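View pics/wrist0.png

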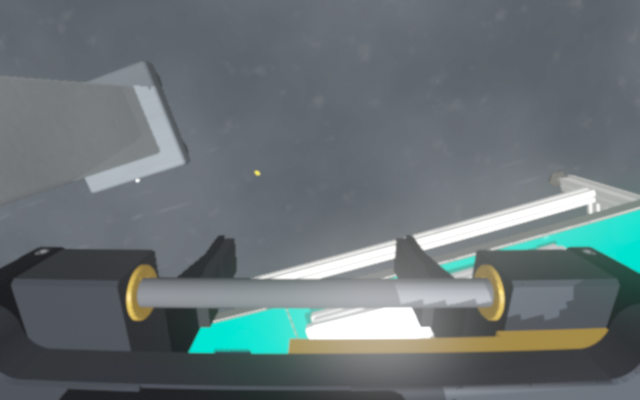

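The scene view shows the lamp at about (368,220), the carton at (332,260), and the tape at (413,214). The side view shows the lamp at about (340,265) with the tape at (354,324). I'll zoom in on the lamp.

```bash
cat > h.py <<'E'
import numpy as np,cv2
from bench import *
from scipy.spatial.transform import Rotation as R
def wfc(n,s=None):
    c=camera_info(n)
    if n!="wrist": return c["world_from_camera"]
    T=np.eye(4);T[:3,:3]=R.from_rotvec(s["tool_rot"]).as_matrix();T[:3,3]=s["position"]
    return T@c["mount"]
def ray(n,uv,s=None):
    c=camera_info(n);K=c["intrinsics"];T=wfc(n,s)
    uv=np.atleast_2d(np.asarray(uv,float))
    p=cv2.undistortPoints(uv.reshape(-1,1,2),K,np.array([c["k1"],0,0,0.])).reshape(-1,2)
    d=np.c_[p[:,0],-p[:,1],-np.ones(len(p))]@T[:3,:3].T
    return T[:3,3],d
def pts(n,uv,depth,s=None):
    o,d=ray(n,uv,s);uv=np.atleast_2d(uv).astype(int)
    return o+d*depth[uv[:,1],uv[:,0]][:,None]
def plane(n,uv,p0,nrm,s=None):
    o,d=ray(n,uv,s);t=((p0-o)@nrm)/(d@nrm);return o+d*t[:,None]
def proj(n,P,s=None):
    c=camera_info(n);K=c["intrinsics"];T=np.linalg.inv(wfc(n,s))
    q=np.atleast_2d(P)@T[:3,:3].T+T[:3,3]
    a=np.c_[q[:,0],-q[:,1]]/(-q[:,2:]);r2=(a**2).sum(1)[:,None]
    a=a*(1+c["k1"]*r2);return a*K[0,0]+K[:2,2]
def crop(img,x0,y0,x1,y1,f,name):
    cv2.imwrite(name,cv2.resize(img[y0:y1,x0:x1],None,fx=f,fy=f,interpolation=cv2.INTER_CUBIC))
E
python3 - <<'E'
from h import *
a=cv2.imread("pics/scene0.png");crop(a,310,150,430,260,6,"pics/sc_c.png")
a=cv2.imread("pics/side0.png");crop(a,270,160,400,310,4,"pics/si_c.png")
for n in("scene","side"):
    d=np.load(f"pics/{n}0d.npy");print(n,d.min(),d.max(),(d==0).mean())
E
```

```text
scene 0.0 3.9999957 0.0156953125
side 0.0 3.9991908 0.00405078125
```

View pics/sc_c.png

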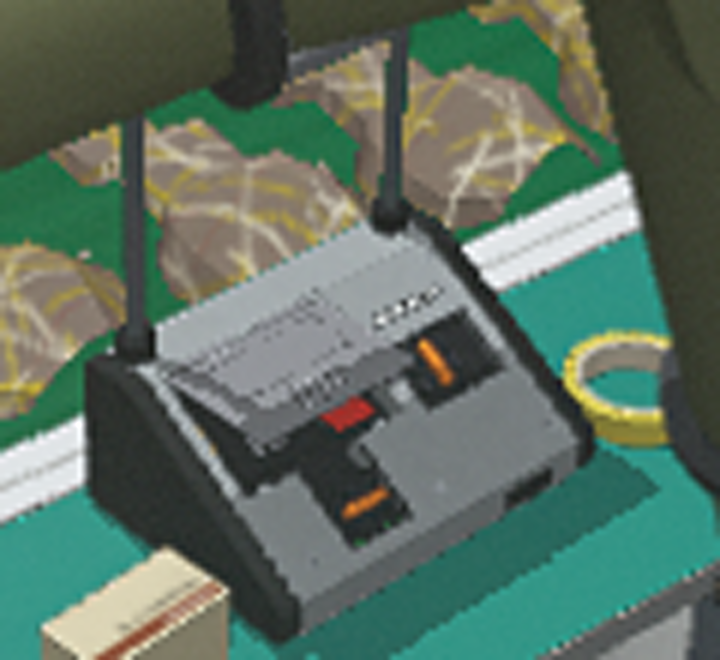

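View pics/si_c.png

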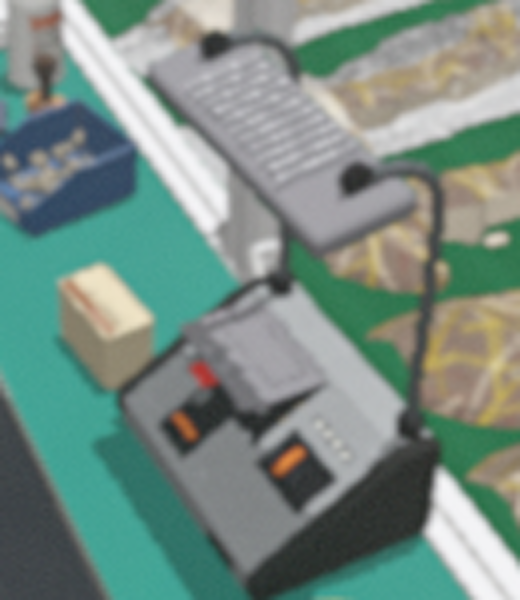

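The scene crop shows the orange lock ridge at about full-image (371,234), the power ridge at (383,210) and the open cover around (355,210). In the side view they are at about (316,267), (342,275) and (337,248). Next I'll measure them.

```bash
python3 - <<'E'
from h import *
np.set_printoptions(precision=4,suppress=True)
box={"scene":(310,190,420,260),"side":(300,220,390,310)}
res={}
for n in box:
    a=cv2.imread(f"pics/{n}0.png");d=np.load(f"pics/{n}0d.npy")
    x0,y0,x1,y1=box[n];hsv=cv2.cvtColor(a,cv2.COLOR_BGR2HSV)
    m=np.zeros(a.shape[:2],np.uint8);m[y0:y1,x0:x1]=cv2.inRange(hsv,(7,140,140),(18,255,255))[y0:y1,x0:x1]
    k,l,st,c=cv2.connectedComponentsWithStats(m)
    for i in range(1,k):
        if st[i,4]>6:
            v,u=np.where(l==i);P=pts(n,np.c_[u,v],d);print(n,c[i],st[i,4],np.median(P,0))
# plane of face: scene grey low part polygon
d=np.load("pics/scene0d.npy")
poly=(np.array([[420,470],[545,385],[570,425],[430,520]])/6+[310,150])
m=np.zeros(d.shape,np.uint8);cv2.fillPoly(m,[poly.astype(int)],1);v,u=np.where(m)
P=pts("scene",np.c_[u,v],d);c=P.mean(0);U,S,V=np.linalg.svd(P-c);nn=V[2]*np.sign(V[2,2])
print("face",len(P),c,nn,np.degrees(np.arccos(nn[2])),np.degrees(np.arctan2(nn[1],nn[0])),"rms",S[2]/len(P)**.5)
d=np.load("pics/side0d.npy")
poly=(np.array([[170,480],[250,430],[290,510],[245,550]])/4+[270,160]) if 0 else (np.array([[225,440],[250,450],[275,500],[240,550],[200,490]])/4+[270,160])
m=np.zeros(d.shape,np.uint8);cv2.fillPoly(m,[poly.astype(int)],1);v,u=np.where(m)
P=pts("side",np.c_[u,v],d);c=P.mean(0);U,S,V=np.linalg.svd(P-c);nn=V[2]*np.sign(V[2,2])
print("face",len(P),c,nn,np.degrees(np.arccos(nn[2])),np.degrees(np.arctan2(nn[1],nn[0])),"rms",S[2]/len(P)**.5)
E
```

```text
scene [382.     209.5385] 13 [ 0.496  -0.1907  0.0742]
scene [370.     233.6667] 12 [ 0.4479 -0.1052  0.0506]
side [315.8462 266.0769] 13 [ 0.4479 -0.1101  0.0481]
side [341.8846 274.4231] 26 [ 0.4956 -0.1935  0.07  ]
face 228 [ 0.44   -0.1837  0.0538] [0.7972 0.1304 0.5894] 53.884896285105654 9.285918982450667 rms 0.007396493320853019
face 303 [ 0.4569 -0.1866  0.0474] [ 0.9453 -0.2868  0.1554] 81.06171208501776 -16.875025710068478 rms 0.011683666953635305
```

```bash
python3 - <<'E'
from h import *
np.set_printoptions(precision=4,suppress=True)
def tri(uvs):
    A=np.zeros((3,3));b=np.zeros(3);L=[]
    for n,uv in uvs.items():
        o,d=ray(n,uv);d=d[0]/np.linalg.norm(d[0]);M=np.eye(3)-np.outer(d,d);A+=M;b+=M@o;L.append((M,o))
    x=np.linalg.solve(A,b);return x,[np.linalg.norm(M@(x-o)) for M,o in L]
print("power",tri({"scene":[382,209.5],"side":[341.9,274.4]}))
print("lock",tri({"scene":[370,233.7],"side":[315.8,266.1]}))
s=lambda x,y:[x/6+310-.4,y/6+150-.4]; q=lambda x,y:[x/4+270-.4,y/4+160-.4]
# low face edge ends (grey/cheek): left & right
print("lowL",tri({"scene":s(302,604),"side":q(137,398)}))
print("lowR",tri({"scene":s(578,436),"side":q(248,568)}))
print("tubeL",tri({"scene":s(135,340),"side":q(282,282)}))
print("tubeR",tri({"scene":s(392,215),"side":q(410,418)}))
for z in (.02,.03,.035):
    P=plane("scene",[s(302,604),s(578,436)],np.array([0,0,z]),np.array([0,0,1.]));e=P[0]-P[1];print(z,P,np.linalg.norm(e),np.degrees(np.arctan2(-e[0],e[1])))
# head corners
for nm,a in dict(nearL=(150,70),nearR=(318,248),farR=(415,200)).items():
    d=np.load("pics/side0d.npy");print(nm,pts("side",[q(a[0]+(4 if nm!='farR' else -8),a[1])],d))
E
```

```text
power (array([ 0.4965, -0.1926,  0.0722]), [np.float64(0.0013860458584406422), np.float64(0.0013860458584404737)])
lock (array([ 0.4506, -0.1073,  0.046 ]), [np.float64(0.0015658243325971757), np.float64(0.001565824332597256)])
lowL (array([ 0.4312, -0.0496,  0.0275]), [np.float64(0.002671863940809473), np.float64(0.0026718639408093115)])
lowR (array([ 0.4382, -0.244 ,  0.0348]), [np.float64(0.0004123624626107336), np.float64(0.000412362462610724)])
tubeL (array([ 0.5636, -0.0468,  0.1085]), [np.float64(0.001999376202275584), np.float64(0.0019993762022755364)])
tubeR (array([ 0.5747, -0.2248,  0.1104]), [np.float64(0.0010543293312847402), np.float64(0.0010543293312847923)])
0.02 [[ 0.4341 -0.0545  0.02  ]
 [ 0.4515 -0.2576  0.02  ]] 0.2038303829607631 4.892305689772743
0.03 [[ 0.4257 -0.0475  0.03  ]
 [ 0.4429 -0.2485  0.03  ]] 0.20177603822274348 4.892305689772731
0.035 [[ 0.4215 -0.0439  0.035 ]
 [ 0.4386 -0.2439  0.035 ]] 0.20074886585373375 4.892305689772755
nearL [[ 0.4492 -0.0459  0.3367]]
nearR [[ 0.4686 -0.2584  0.3278]]
farR [[ 0.53   -0.2525  0.3418]]
```

```bash
cat >> h.py <<'E'
yaw=np.radians(3.7)
def lampR(yaw=yaw): return R.from_euler("z",yaw).as_matrix()
def faceR(yaw=yaw):
    # columns: up-slope, left, out normal (world)
    return lampR(yaw)@R.from_euler("y",-30,degrees=True).as_matrix()
def toolR(flip=False):
    F=faceR(); s=-1 if flip else 1
    return np.c_[-F[:,2],-s*F[:,0],s*F[:,1]]
def plan(s,p,Rt):
    """shift in tool frame cm and turn deg rotvec (tool frame)"""
    R0=R.from_rotvec(s["tool_rot"]).as_matrix()
    return R.from_matrix(R0.T@Rt).as_rotvec(degrees=True), R0.T@(np.asarray(p)-s["position"])*100
E
python3 - <<'E'
from h import *
np.set_printoptions(precision=3,suppress=True)
s=get_state();print(s["time"]);print(R.from_rotvec(s["tool_rot"]).as_matrix())
print(toolR());
for f in(0,1):print(plan(s,[.38,-.05,.3],toolR(f)))
import cv2
d=np.load("pics/scene0d.npy")
# bottle, stamp etc heights
for n,uv in dict(bottle=(163,275),bottle2=(170,300),stamp=(198,293),bin=(255,275),carton=(328,250)).items(): print(n,pts("scene",[uv],d))
E
```

```text
0.15
[[-0.    -0.959  0.285]
 [-0.001  0.285  0.959]
 [-1.    -0.    -0.001]]
[[ 0.499 -0.864 -0.065]
 [ 0.032 -0.056  0.998]
 [-0.866 -0.5    0.   ]]
(array([-19.754,  -5.381, -29.695]), array([ -5.838, -37.846, -58.942]))
(array([154.834, -41.503,   7.521]), array([ -5.838, -37.846, -58.942]))
bottle [[0.533 0.489 0.157]]
bottle2 [[0.51  0.494 0.091]]
stamp [[0.514 0.422 0.067]]
bin [[ 0.548  0.243 -0.001]]
carton [[0.453 0.05  0.063]]
```

Emit:
jog_arm([
  [0,0,0,-0.5,-4.1,-3.6,0],
  [0,0,0,-0.5,-4.1,-3.6,0],
  [0,0,0,-0.5,-4.1,-3.6,0],
  [0,0,0,-0.5,-4.1,-3.6,0],
  [0,0,0,-0.5,-4.1,-3.6,0],
  [0,0,0,-0.5,-4.1,-3.6,0],
  [0,0,0,-0.5,-4.1,-3.6,0],
  [0,0,0,-0.5,-4.1,-3.6,0],
], squeeze=20)

```text
time: 1.15
position: [0.4181, 0.2519, 0.2817]
tool_rot: [-0.994, 1.332, 0.994]
ft_force: [0.4, 0.1, -0.2]
grip_width: 0.173
```

```bash
python3 - <<'E'
from h import *
np.set_printoptions(precision=3,suppress=True)
s=get_state();print(s["time"],s["position"],s["joint_positions"],s["grip_width"])
print(plan(s,[.40,-.12,.22],toolR()))
E
```

```text
1.15 [0.418 0.252 0.282] [-0.844 -0.05   0.24   1.786  0.012  1.404  0.675] 0.1732269866338552
(array([-19.782,  -5.283, -29.681]), array([  6.155,  -8.851, -36.166]))
```

Emit:
jog_arm([
  [-4.95,-1.32,-7.42,0,0,-1,0],
  [-4.95,-1.32,-7.42,0,0,-2,0],
  [-4.95,-1.32,-7.42,0,0,-2,0],
  [-4.95,-1.32,-7.42,0,0,-2,0],
])

```text
time: 1.65
position: [0.4195, 0.2214, 0.2692]
tool_rot: [-1.335, 0.944, 0.921]
ft_force: [-0.2, -0.4, -0.2]
grip_width: 0.003
```

```bash
python3 - <<'E'
from h import *
np.set_printoptions(precision=3,suppress=True)
s=get_state();print(s["time"],s["position"],s["joint_positions"],s["grip_width"])
print(plan(s,[.40,-.12,.22],toolR()))
E
```

```text
1.65 [0.419 0.221 0.269] [-0.426 -0.292 -0.235  2.057  0.172  1.082  0.823] 0.0030643009370250242
(array([-4.981, -1.587, -9.054]), array([  3.82 ,   2.604, -34.238]))
```

Emit:
jog_arm([
  [0,0,0,0.3,0.2,-4,0],
  [0,0,0,0.3,0.2,-4,0],
  [0,0,0,0.3,0.2,-4,0],
  [-2.5,-0.8,-4.5,0.3,0.2,-4,0],
])

```text
time: 2.15
position: [0.459, 0.1028, 0.2311]
tool_rot: [-1.36, 0.963, 0.936]
ft_force: [-0.1, 1.2, -0.2]
grip_width: 0.009
```

```bash
python3 - <<'E'
from h import *
np.set_printoptions(precision=3,suppress=True)
s=get_state();print(s["time"],s["position"],s["joint_positions"],s["grip_width"])
print(plan(s,[.40,-.12,.22],toolR()))
E
```

```text
2.15 [0.459 0.103 0.231] [-0.015 -0.301 -0.303  2.132  0.042  0.972  1.226] 0.009050550763201359
(array([ -3.554,  -2.525, -10.067]), array([ -0.608,   5.817, -22.323]))
```

Emit:
jog_arm([
  [0,0,0,2,0,0,0],
  [0,0,0,2,0,0,0],
])

```text
time: 2.4
position: [0.4719, 0.1016, 0.1921]
tool_rot: [-1.359, 0.967, 0.935]
ft_force: [-0.3, -0.1, 0.1]
grip_width: 0.004
```

```bash
python3 - <<'E'
from h import *
np.set_printoptions(precision=4,suppress=True)
s=get_state();print(s["time"],s["position"],s["joint_positions"],s["qd"])
print(plan(s,[.44,-.12,.18],toolR()))
E
```

```text
2.4 [0.4719 0.1016 0.1921] [-0.0019 -0.237  -0.3196  2.1642  0.069   0.881   1.1998] [ 0.0021  0.2703 -0.04    0.1147  0.1161 -0.3662 -0.0942]
(array([ -3.6704,  -2.6982, -10.1734]), array([  0.4837,   3.2564, -22.1787]))
```

Emit:
jog_arm([
  [-0.5,-0.5,-1,0.2,0.3,-3.7,0],
  [-0.5,-0.5,-1,0.2,0.3,-3.7,0],
  [-0.5,-0.5,-1,0.2,0.3,-3.7,0],
  [-0.5,-0.5,-1,0.2,0.3,-3.7,0],
])

```text
time: 2.9
position: [0.47, -0.0457, 0.1789]
tool_rot: [-1.393, 0.876, 0.931]
ft_force: [0.2, 0.4, -0.8]
grip_width: 0.009
```

```bash
python3 - <<'E'
from h import *
np.set_printoptions(precision=4,suppress=True)
s=get_state();print(s["time"],s["position"],s["joint_positions"],s["qd"])
print(plan(s,[.44,-.12,.18],toolR()))
E
```

```text
2.9 [ 0.47   -0.0457  0.1789] [ 0.2173 -0.301  -0.1188  2.2644 -0.1322  0.7727  1.7792] [ 0.5559  0.0027  0.3568  0.0879 -0.4794 -0.1808  1.2621]
(array([-1.5307, -0.5007, -6.4497]), array([-1.4351,  2.9433, -7.3124]))
```

Emit:
jog_arm([
  [0,0,0,1.2,0,-1,0],
  [0,0,0,0.6,0,-2.5,0],
  [0,0,0,0,0,-2.5,0],
])

```text
time: 3.28
position: [0.4798, -0.1044, 0.1618]
tool_rot: [-1.392, 0.877, 0.932]
ft_force: [-0.1, -0.4, 0.2]
grip_width: 0.003
```

```bash
python3 - <<'E'
from h import *
np.set_printoptions(precision=4,suppress=True)
s=get_state();print(s["time"],s["position"],s["joint_positions"],s["qd"])
print(plan(s,[.47,-.12,.165],toolR()))
p,d=get_image("wrist"); cv2.imwrite(f"pics/w1.png",p[:,:,::-1])
p,d=get_image("side"); crop(p[:,:,::-1],240,140,400,310,4,"pics/s1.png")
E
```

```text
3.275 [ 0.4798 -0.1044  0.1618] [ 0.2393 -0.2259  0.0013  2.2459 -0.1693  0.7344  1.9507] [ 0.095   0.1345  0.4044 -0.1126 -0.1453  0.0307  0.5882]
(array([-1.5475, -0.4777, -6.5317]), array([-0.7175,  0.8229, -1.5227]))
```

View pics/w1.png

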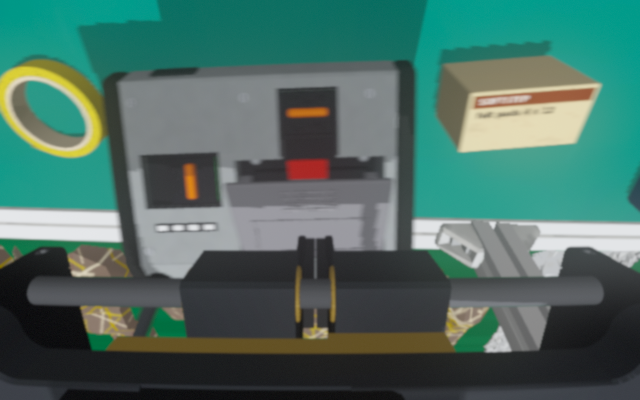

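View pics/s1.png

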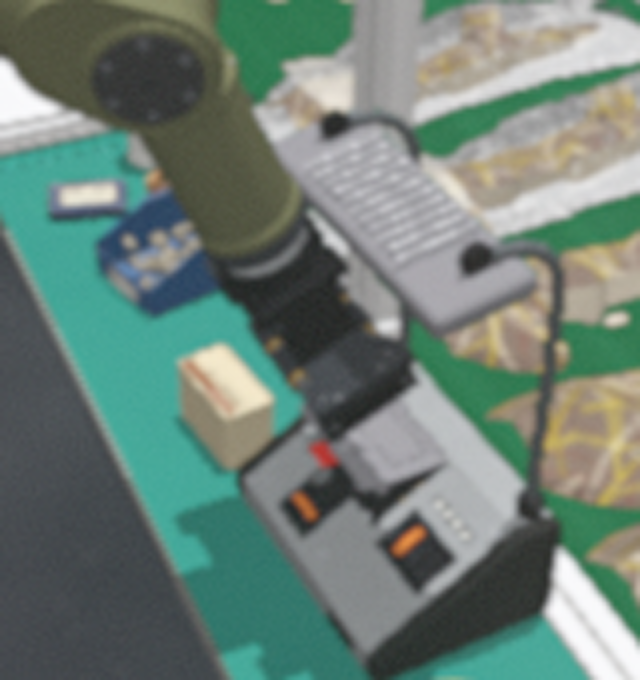

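The wrist view shows the lock ridge at (307,113), the power ridge at (191,181), the low face edge at row ~70, the cover's free edge at row ~183 between x 228 and 390, and the red tongue at (308,169). I'll measure these against the face plane.

```bash
python3 - <<'E'
from h import *
np.set_printoptions(precision=4,suppress=True)
s=get_state()
a=cv2.imread("pics/w1.png");hsv=cv2.cvtColor(a,cv2.COLOR_BGR2HSV)
m=cv2.inRange(hsv,(7,140,140),(18,255,255));m[240:]=0;m[:,:120]=0;m[:,400:]=0
k,l,st,c=cv2.connectedComponentsWithStats(m)
rid=[c[i] for i in range(1,k) if st[i,4]>30]; print([(c[i],st[i]) for i in range(1,k) if st[i,4]>30])
old={"power":([382,209.5],[341.9,274.4]),"lock":([370,233.7],[315.8,266.1])}
rid={("lock" if r[0]>250 else "power"):r for r in rid}
for nm in rid:
    A=np.zeros((3,3));b=np.zeros(3);L=[]
    for n,uv in (("scene",old[nm][0]),("side",old[nm][1]),("wrist",rid[nm])):
        o,d=ray(n,uv,s);d=d[0]/np.linalg.norm(d[0]);M=np.eye(3)-np.outer(d,d);A+=M;b+=M@o;L.append((M,o))
    x=np.linalg.solve(A,b);print(nm,x,[np.linalg.norm(M@(x-o)) for M,o in L])
# low edge corners & cheeks in wrist
for z in(.028,.034):
    P=plane("wrist",[[118,78],[400,68]],np.array([0,0,z]),np.array([0,0,1.]),s);e=P[1]-P[0];print(z,P,np.linalg.norm(e),np.degrees(np.arctan2(-e[0],e[1])))
# ridge orientation
for nm,i in (("lock",0),("power",1)):
    pass
big=cv2.resize(a[50:260,100:440],None,fx=2.3,fy=2.3,interpolation=cv2.INTER_CUBIC);cv2.imwrite("pics/w1c.png",big)
E
```

```text
[(array([307.2582, 112.0719]), array([288, 108,  40,   9, 306], dtype=int32)), (array([190.0088, 182.3569]), array([185, 165,  12,  34, 339], dtype=int32))]
lock [ 0.4512 -0.109   0.0463] [np.float64(0.001989269039004572), np.float64(0.002309059789534032), np.float64(0.0024122062728113226)]
power [ 0.4962 -0.1938  0.0731] [np.float64(0.0020646865653679235), np.float64(0.0015091015053967638), np.float64(0.0017798958490622778)]
0.028 [[ 0.4372 -0.2493  0.028 ]
 [ 0.4252 -0.0462  0.028 ]] 0.203468838191185 3.373005255832818
0.034 [[ 0.435  -0.2458  0.034 ]
 [ 0.4233 -0.0478  0.034 ]] 0.198273770431469 3.373005255832834
```

View pics/w1c.png

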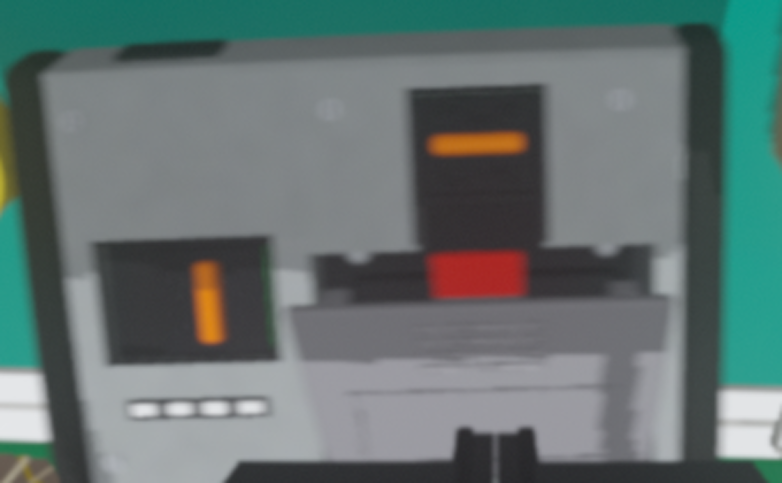

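```bash
sed -i 's/radians(3.7)/radians(3.5)/' h.py; cat >> h.py <<'E'
NF=-.184
F=faceR()
def fc(P): return np.atleast_2d(P)@F - [0,0,NF]   # (s up-slope, y left, h above face)
def wf(c): return F@(np.asarray(c)+[0,0,NF])
E
python3 - <<'E'
from h import *
np.set_printoptions(precision=4,suppress=True)
s=get_state()
cr=lambda x,y:[x/2.3+100-.3,y/2.3+50-.3]
f=lambda uv,h:fc(plane("wrist",[uv],wf([0,0,h]),F[:,2],s))[0]
print("lowL,R",f(cr(680,46),0),f(cr(47,70),0))
print("lock ridge top",f(cr(478,143),6),"ends",f(cr(428,146),6),f(cr(527,141),6))
print("lock plate",f(cr(411,90),0),f(cr(545,86),0),f(cr(412,190),0),f(cr(545,188),0))
print("power top",f(cr(209,302),6),"ends",f(cr(205,263),6),f(cr(213,342),6))
print("power window",f(cr(95,243),0),f(cr(268,237),0),f(cr(111,363),0),f(cr(275,357),0))
print("recess",f(cr(315,255),0),f(cr(652,246),0))
for u in (cr(293,305),cr(670,295),cr(482,300)):
    o,d=ray("wrist",u,s);o=fc(o)[0];d=d[0]@F;print("edge ray",[o+d*((h-o[2])/d[2]) for h in(.02,.03,.04,.05)])
print("tcp",fc(s["position"]))
for a in("scene","side"):
    d=np.load(f"pics/{a}0d.npy")
E
```

```text
lowL,R [ 0.3807 -0.076   0.    ] [ 0.3808 -0.2727  0.    ]
lock ridge top [0.9405 0.042  6.    ] ends [0.9299 0.4163 6.    ] [ 0.9446 -0.3235  6.    ]
lock plate [ 0.3915 -0.1586  0.    ] [ 0.3915 -0.1173  0.    ] [ 0.4218 -0.1596  0.    ] [ 0.4223 -0.1179  0.    ]
power top [-0.1943  2.1784  6.    ] ends [0.1092 2.1816 6.    ] [-0.5112  2.1765  6.    ]
power window [ 0.4351 -0.2632  0.    ] [ 0.435  -0.2063  0.    ] [ 0.4746 -0.2625  0.    ] [ 0.474  -0.2071  0.    ]
recess [ 0.4412 -0.1916  0.    ] [ 0.4413 -0.0843  0.    ]
edge ray [array([ 0.4547, -0.1942,  0.02  ]), array([ 0.4536, -0.1913,  0.03  ]), array([ 0.4524, -0.1884,  0.04  ]), array([ 0.4512, -0.1856,  0.05  ])]
edge ray [array([ 0.4547, -0.0828,  0.02  ]), array([ 0.4536, -0.085 ,  0.03  ]), array([ 0.4524, -0.0872,  0.04  ]), array([ 0.4512, -0.0894,  0.05  ])]
edge ray [array([ 0.4548, -0.1381,  0.02  ]), array([ 0.4536, -0.1378,  0.03  ]), array([ 0.4524, -0.1374,  0.04  ]), array([ 0.4513, -0.1371,  0.05  ])]
tcp [[ 0.4905 -0.1354  0.0882]]
```

```bash
python3 - <<'E'
from h import *
np.set_printoptions(precision=4,suppress=True)
s=get_state()
cr=lambda x,y:[x/2.3+100-.3,y/2.3+50-.3]
f=lambda uv,h:fc(plane("wrist",[uv],wf([0,0,h]),F[:,2],s))[0]
print("lock ridge top",f(cr(478,143),.006),"ends",f(cr(428,146),.006),f(cr(527,141),.006))
print("power top",f(cr(209,302),.006),"ends",f(cr(205,263),.006),f(cr(213,342),.006))
print("lock tri",fc([0.4512,-.109,.0463]),"pow tri",fc([.4962,-.1938,.0731]))
Rt=toolR();print(plan(s,wf([.453,-.138,.065]),Rt), wf([.453,-.138,.065]))
E
```

```text
lock ridge top [ 0.4086 -0.1383  0.006 ] ends [ 0.409  -0.1534  0.006 ] [ 0.4084 -0.1234  0.006 ]
power top [ 0.4546 -0.225   0.006 ] ends [ 0.4423 -0.2251  0.006 ] [ 0.4675 -0.2249  0.006 ]
lock tri [[ 0.4074 -0.1363  0.0022]] pow tri [[ 0.4552 -0.2237  0.0056]]
(array([-1.5752, -0.5033, -6.4739]), array([ 2.7332,  3.4596, -0.341 ])) [ 0.4594 -0.1102  0.1234]
```

Emit:
jog_arm([
  [0,0,-1.5,0.7,0.9,-0.1,0],
  [-0.5,-0.2,-1.7,0.7,0.9,-0.1,0],
  [-0.5,-0.2,-1.7,0.7,0.9,-0.1,0],
  [-0.5,-0.1,-1.6,0.6,0.8,0,0],
  [0,0,0,0,0,0,0],
])

```text
time: 4.0
position: [0.4593, -0.1069, 0.1219]
tool_rot: [-1.443, 0.774, 0.866]
ft_force: [-0.5, -0.7, 0.1]
grip_width: 0.004
```

```bash
python3 - <<'E'
from h import *
np.set_printoptions(precision=4,suppress=True)
s=get_state();print(s["joint_positions"],fc(s["position"]),s["ft_force"]@F)
print(plan(s,wf([.453,-.138,.055]),toolR()))
p,d=get_image("wrist"); cv2.imwrite(f"pics/w2.png",p[:,:,::-1])
p,d=get_image("side"); crop(p[:,:,::-1],240,140,400,310,4,"pics/s2.png")
E
```

```text
[ 0.213  -0.2771  0.0845  2.4108 -0.31    0.5361  2.1635] [[ 0.4523 -0.1347  0.0636]] [-0.418  -0.6491  0.3892]
(array([ 0.0911,  0.1441, -0.0867]), array([ 0.8591, -0.0723, -0.3333]))
```

View pics/w2.png

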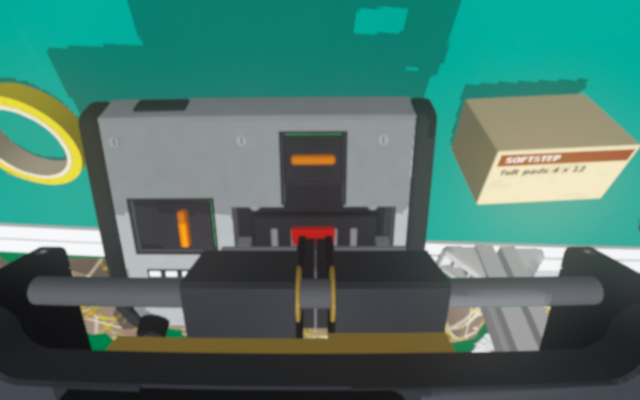

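View pics/s2.png

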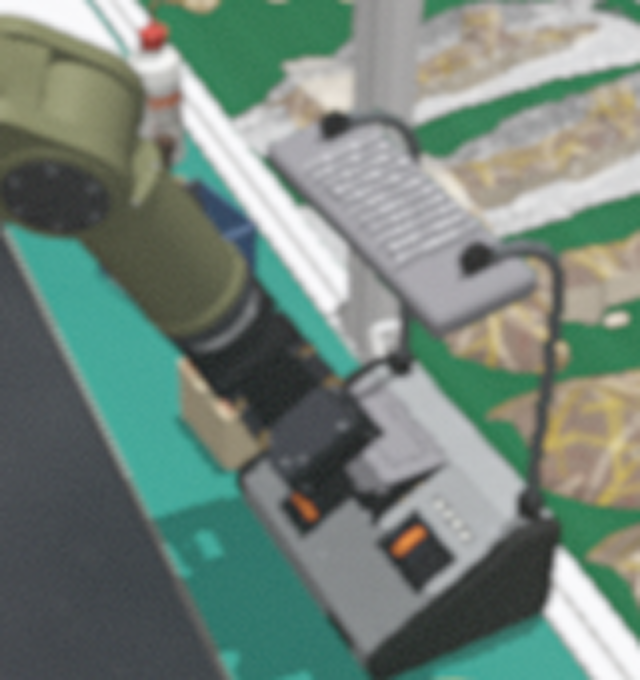

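Emit:
jog_arm([
  [0,0,2,0.5,0,-0.2,0],
  [0,0,2,0.5,0.1,-0.1,0],
  [0,0,0,0.4,0,0,0],
])

```text
time: 4.47
position: [0.4675, -0.1112, 0.1107]
tool_rot: [-1.425, 0.828, 0.916]
ft_force: [-0.3, 0.1, 0.4]
grip_width: 0.006
```

```bash
cat > st.py <<'E'
from h import *
np.set_printoptions(precision=4,suppress=True)
s=get_state();Rm=R.from_rotvec(s["tool_rot"]).as_matrix()
print("t",s["time"],"j",s["joint_positions"],"\ntcp",fc(s["position"]),"tip",fc(s["position"]+.019*Rm[:,0]),"F(s,y,n)",s["ft_force"]@F,"rem",plan(s,s["position"],toolR())[0])
E
python3 st.py
```

```text
t 4.475 j [ 0.2306 -0.2015  0.0528  2.3557 -0.2591  0.5717  2.1074] 
tcp [[ 0.4536 -0.1396  0.05  ]] tip [[ 0.4523 -0.1396  0.031 ]] F(s,y,n) [-0.0594  0.1334  0.5078] rem [ 0.1165  0.0165 -3.9463]
```

Emit:
jog_arm([
  [0,0,0,0.5,0,0,0],
  [0,0,0,0.5,0,0,0],
])

```text
time: 4.72
position: [0.4705, -0.1108, 0.1009]
tool_rot: [-1.424, 0.829, 0.916]
ft_force: [-0.5, -0.2, -0.8]
grip_width: 0.005
```

Emit:
jog_arm([
  [0,0,0,0.4,0,0,0],
  [0,0,0,0.4,0,0,0],
])

```text
time: 4.97
position: [0.4742, -0.1105, 0.0941]
tool_rot: [-1.424, 0.828, 0.915]
ft_force: [0.1, -0.5, 0.5]
grip_width: 0.004
```

```bash
python3 st.py
```

```text
t 4.975 j [ 0.2197 -0.1577  0.0576  2.3603 -0.2795  0.5239  2.1249] 
tcp [[ 0.4511 -0.1393  0.0322]] tip [[ 0.4498 -0.1393  0.0132]] F(s,y,n) [ 0.2597 -0.549   0.3838] rem [ 0.0728  0.0345 -3.9285]
```

Emit:
jog_arm([
  [0,0,0,0.3,-0.1,0,0],
  [0,0,0,0.2,0,0,0],
])

```text
time: 5.22
position: [0.4773, -0.1104, 0.0903]
tool_rot: [-1.424, 0.828, 0.916]
ft_force: [-6.0, -0.2, 6.2]
grip_width: 0.008
```

Emit:
jog_arm([
  [0,0,0,0.2,0,0,0],
  [0,0,0,0.1,0,0,0],
])

```text
time: 5.48
position: [0.4785, -0.1103, 0.0875]
tool_rot: [-1.424, 0.828, 0.916]
ft_force: [-2.2, -0.5, 1.8]
grip_width: 0.007
```

```bash
python3 st.py;python3 - <<'E'
from h import *
p,d=get_image("wrist"); cv2.imwrite(f"pics/w3.png",p[:,:,::-1])
p,d=get_image("side"); crop(p[:,:,::-1],290,200,400,310,6,"pics/s3.png")
E
```

```text
t 5.475 j [ 0.2153 -0.1359  0.0584  2.3582 -0.2885  0.5047  2.132 ] 
tcp [[ 0.4515 -0.1393  0.0243]] tip [[ 0.4502 -0.1393  0.0053]] F(s,y,n) [-1.0148 -0.4173  2.6116] rem [ 0.0713  0.0393 -3.9419]
```

View pics/s3.png

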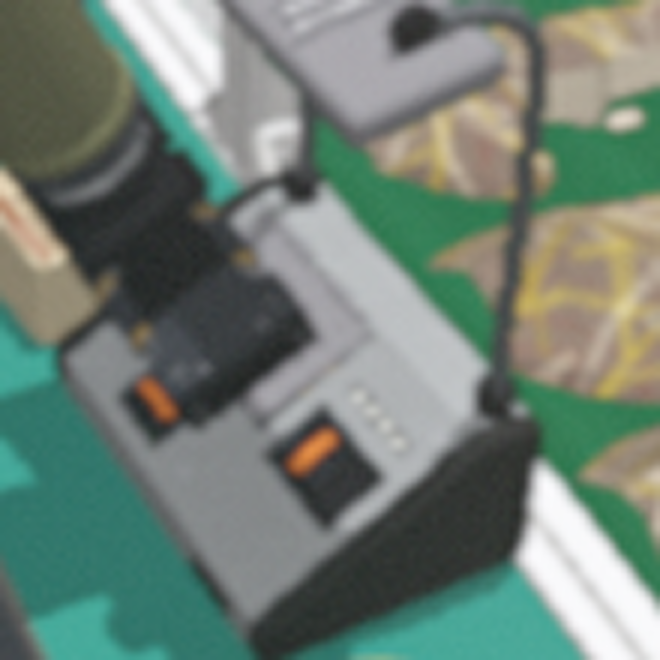

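View pics/w3.png

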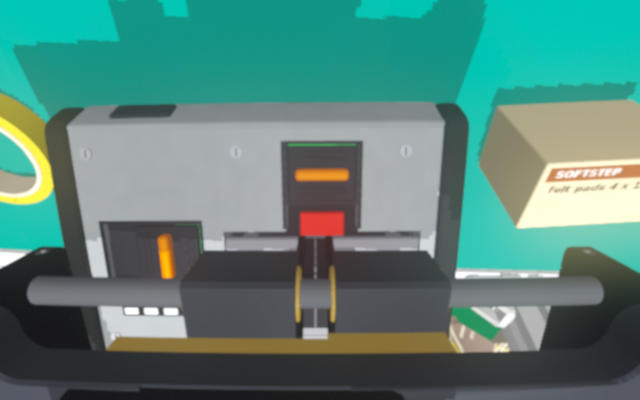

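Emit:
jog_arm([
  [0,0,0,0.2,0,0,0],
  [0,0,0,0,0,0,0],
])

```text
time: 5.82
position: [0.4796, -0.1102, 0.0857]
tool_rot: [-1.424, 0.828, 0.915]
ft_force: [-0.4, 0.2, -0.3]
grip_width: 0.005
```

Emit:
jog_arm([
  [0,0,0,0.1,0,0,0],
  [0,0,0,0,0,0,0],
])

```text
time: 6.08
position: [0.48, -0.1102, 0.0849]
tool_rot: [-1.424, 0.828, 0.915]
ft_force: [0.2, 0.0, -0.3]
grip_width: 0.01
```

```bash
python3 st.py
```

```text
t 6.075 j [ 0.2136 -0.128   0.0589  2.358  -0.2925  0.4968  2.1355] 
tcp [[ 0.4515 -0.1393  0.0213]] tip [[ 0.4502 -0.1393  0.0024]] F(s,y,n) [ 0.0114  0.0023 -0.3873] rem [ 0.0772  0.0299 -3.9244]
```

Emit:
jog_arm([
  [0,0,0,0.15,0,0,0],
  [0,0,0,0,0,0,0],
])

```text
time: 6.32
position: [0.4807, -0.1102, 0.0836]
tool_rot: [-1.424, 0.828, 0.915]
ft_force: [-0.5, -0.6, 1.2]
grip_width: 0.001
```

Emit:
jog_arm([
  [0,0,0,0.15,0,0,0],
  [0,0,0,0,0,0,0],
])

```text
time: 6.58
position: [0.4811, -0.1102, 0.0829]
tool_rot: [-1.424, 0.828, 0.916]
ft_force: [-9.1, 1.5, 11.6]
grip_width: 0.005
```

```bash
python3 st.py
```

```text
t 6.575 j [ 0.2121 -0.1215  0.06    2.3573 -0.2965  0.4915  2.1392] 
tcp [[ 0.4515 -0.1394  0.019 ]] tip [[ 0.4502 -0.1394  0.0001]] F(s,y,n) [-2.0143  2.0977 14.523 ] rem [ 0.0649  0.0554 -3.9318]
```

Emit:
jog_arm([
  [0,0,0,-1,0,0,0],
  [0,0,4,-1,0,0,0],
  [0,0,4,0,0,0,0],
  [0,0,3,0,0,0,0],
  [0,0,0,0,0,0,0],
])

```text
time: 7.2
position: [0.4734, -0.1107, 0.1007]
tool_rot: [-1.362, 0.976, 1.06]
ft_force: [-0.1, -0.3, -0.6]
grip_width: 0.007
```

```bash
cat >> st.py <<'E'
import sys
if len(sys.argv)>1:
    t=[float(x) for x in sys.argv[1:4]]
    # needed tool-frame shift (cm) to bring tip centre to t (face coords, mm)
    P=wf(np.array(t)/1000); print("shift cm",Rm.T@(P-s["position"]-.019*Rm[:,0])*100)
E
python3 st.py 389 -137 15
python3 - <<'E'
from h import *
p,d=get_image("wrist"); cv2.imwrite(f"pics/w4.png",p[:,:,::-1])
p,d=get_image("side"); crop(p[:,:,::-1],240,140,400,310,4,"pics/s4.png")
E
```

```text
t 7.2 j [ 0.2357 -0.0697 -0.0067  2.2128 -0.1108  0.7478  1.9347] 
tcp [[ 0.4538 -0.1394  0.0384]] tip [[ 0.4489 -0.1394  0.02  ]] F(s,y,n) [-0.4197 -0.339  -0.4471] rem [  0.1246   0.0164 -14.8539]
shift cm [2.0179 5.6593 0.2478]
```

View pics/w4.png

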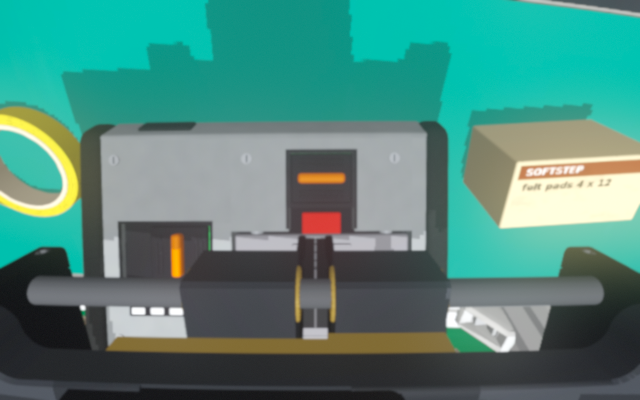

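View pics/s4.png

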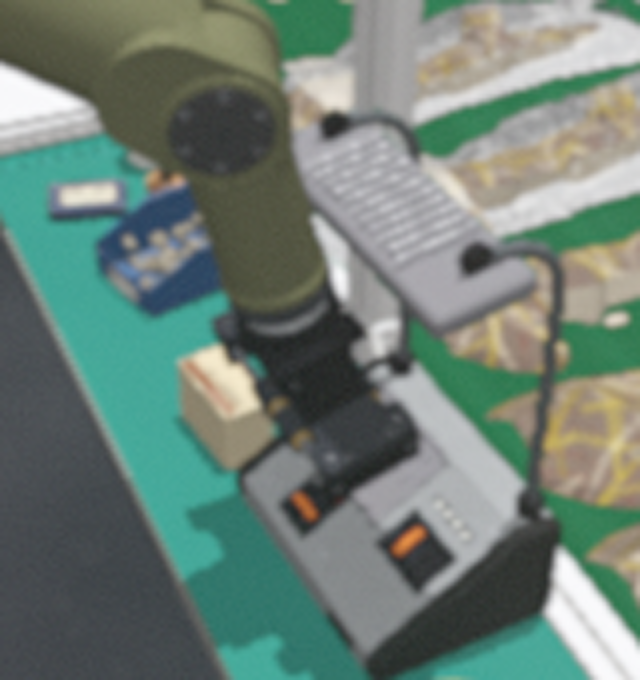

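Emit:
jog_arm([
  [0,0,0,0,1.9,0.1,0],
  [0,0,0,0,1.9,0.1,0],
  [0,0,0,0,1.9,0,0],
  [0,0,0,1,0,0,0],
  [0,0,0,0.5,0,0,0],
])

```text
time: 7.92
position: [0.4216, -0.1118, 0.0704]
tool_rot: [-1.361, 0.977, 1.06]
ft_force: [0.4, 0.5, -0.2]
grip_width: 0.009
```

```bash

python3 st.py 389 -137 6
python3 - <<'E'
from h import *
p,d=get_image("wrist"); cv2.imwrite(f"pics/w5.png",p[:,:,::-1])
E
```

```text
t 7.925 j [ 0.2507 -0.1349  0.0142  2.3422 -0.1291  0.6882  1.9878] 
tcp [[ 0.3938 -0.1374  0.038 ]] tip [[ 0.3889 -0.1374  0.0196]] F(s,y,n) [ 0.3062  0.5115 -0.3582] rem [  0.0718   0.0203 -14.8966]
shift cm [ 1.3119 -0.3618  0.0367]
```

View pics/w5.png

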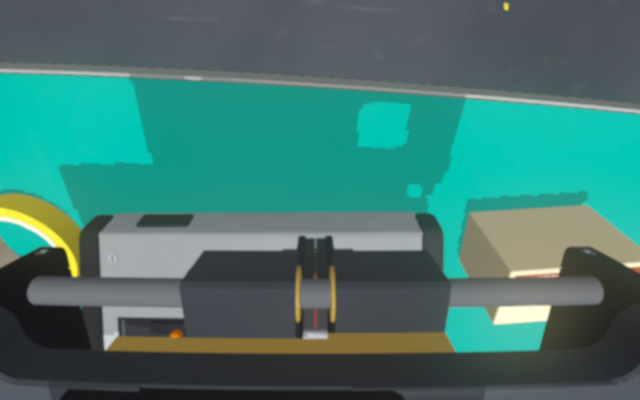

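Emit:
jog_arm([
  [0,0,0,0.7,-0.15,0,0],
  [0,0,0,0.7,-0.15,0,0],
  [0,0,0,0,0,0,0],
])

```text
time: 8.35
position: [0.4278, -0.1113, 0.0574]
tool_rot: [-1.361, 0.978, 1.062]
ft_force: [-0.2, 0.1, 0.5]
grip_width: 0.006
```

```bash
python3 st.py 398 -137 4.5
python3 - <<'E'
from h import *
p,d=get_image("side"); crop(p[:,:,::-1],280,190,400,310,6,"pics/s5.png")
E
```

```text
t 8.35 j [ 0.2465 -0.0967  0.0125  2.3406 -0.1336  0.6532  1.989 ] 
tcp [[ 0.3926 -0.1372  0.0236]] tip [[ 0.3877 -0.1372  0.0053]] F(s,y,n) [0.0736 0.1309 0.5759] rem [  0.0872   0.0547 -15.0021]
shift cm [-0.1926 -1.0178  0.0156]
```

View pics/s5.png

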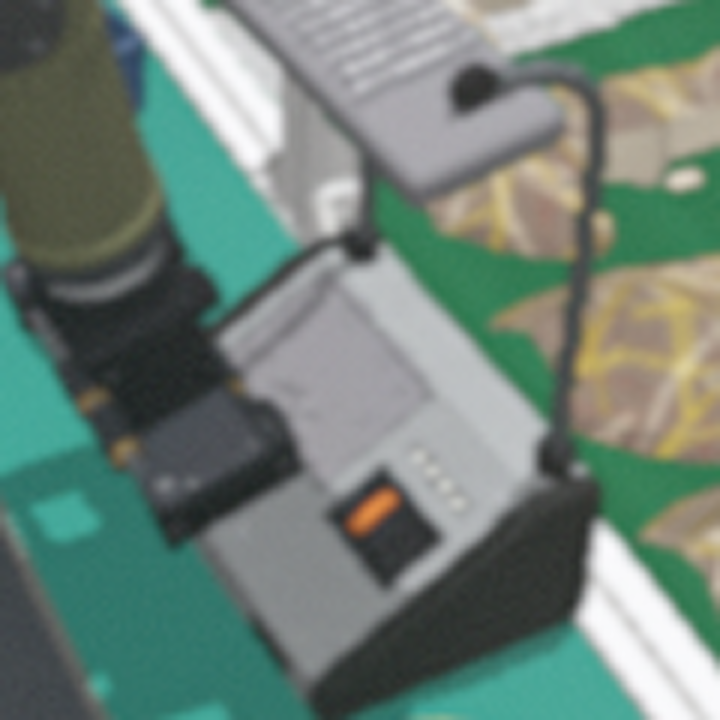

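Emit:
jog_arm([
  [0,0,0,0.1,0,0,0],
  [0,0,0,-0.12,-0.48,0,0],
  [0,0,0,-0.07,-0.29,0,0],
  [0,0,0,0,0,0,0],
])

```text
time: 8.9
position: [0.433, -0.1111, 0.0598]
tool_rot: [-1.359, 0.98, 1.064]
ft_force: [-5.3, -0.6, -1.1]
grip_width: 0.004
```

```bash
python3 st.py
```

```text
t 8.9 j [ 0.2444 -0.0878  0.0098  2.3259 -0.1297  0.6615  1.9802] 
tcp [[ 0.3983 -0.1373  0.0231]] tip [[ 0.3934 -0.1373  0.0048]] F(s,y,n) [-5.1644 -0.3181  1.6913] rem [  0.0593   0.0674 -15.1858]
```

Emit:
jog_arm([
  [0,0,0,-0.07,-0.29,0,0],
  [0,0,0,-0.07,-0.29,0,0],
  [0,0,0,0,0,0,0],
])

```text
time: 9.28
position: [0.4413, -0.1108, 0.0645]
tool_rot: [-1.362, 0.976, 1.058]
ft_force: [-0.1, 0.5, 0.2]
grip_width: 0.001
```

```bash
python3 st.py
```

```text
t 9.275 j [ 0.2422 -0.0822  0.0066  2.3107 -0.1289  0.6639  1.9736] 
tcp [[ 0.4079 -0.1376  0.023 ]] tip [[ 0.4031 -0.1376  0.0046]] F(s,y,n) [0.0074 0.5037 0.2169] rem [  0.0775  -0.0023 -14.8027]
```

Emit:
jog_arm([
  [0,0,0,-0.07,-0.29,0,0],
  [0,0,0,0,0,0,0],
])

```text
time: 9.52
position: [0.4437, -0.1105, 0.0659]
tool_rot: [-1.362, 0.976, 1.059]
ft_force: [0.1, -0.4, -0.4]
grip_width: 0.002
```

Emit:
jog_arm([
  [0,0,0,-0.03,-0.15,0,0],
  [0,0,0,0,0,0,0],
])

```text
time: 9.78
position: [0.4442, -0.1105, 0.0659]
tool_rot: [-1.361, 0.977, 1.06]
ft_force: [-0.8, 0.1, -0.3]
grip_width: 0.004
```

```bash
python3 st.py
```

```text
t 9.775 j [ 0.2408 -0.0772  0.005   2.3022 -0.1266  0.6694  1.9688] 
tcp [[ 0.4111 -0.1374  0.0228]] tip [[ 0.4062 -0.1374  0.0044]] F(s,y,n) [-0.879   0.1692  0.12  ] rem [  0.0783   0.0251 -14.9381]
```

Emit:
jog_arm([
  [0,0,0,-0.02,-0.1,0,0],
  [0,0,0,0,0,0,0],
])

```text
time: 10.02
position: [0.4444, -0.1104, 0.066]
tool_rot: [-1.36, 0.978, 1.061]
ft_force: [-2.1, -0.2, -0.1]
grip_width: 0.007
```

Emit:
jog_arm([
  [0,0,0,0.04,0.2,0,0],
  [0,0,0,-1,0.3,0,0],
  [0,0,0,-2,0,0,0],
  [0,0,0,0,0,-2,0],
  [0,0,0,0,0,0,0],
])

```text
time: 10.65
position: [0.4346, -0.1323, 0.095]
tool_rot: [-1.361, 0.977, 1.056]
ft_force: [0.0, 0.1, -0.4]
grip_width: 0.005
```

```bash

python3 st.py 455 -207 20
python3 - <<'E'
from h import *
p,d=get_image("wrist"); cv2.imwrite(f"pics/w6.png",p[:,:,::-1])
p,d=get_image("scene"); crop(p[:,:,::-1],310,150,430,260,6,"pics/sc6.png")
E
```

```text
t 10.65 j [ 0.2645 -0.1324  0.0425  2.2819 -0.1298  0.7474  2.023 ] 
tcp [[ 0.4161 -0.1585  0.0534]] tip [[ 0.4113 -0.1586  0.0351]] F(s,y,n) [-0.1946  0.1157 -0.3666] rem [ -0.0276  -0.0626 -14.7817]
shift cm [ 0.3471 -4.6128 -4.8403]
```

View pics/w6.png

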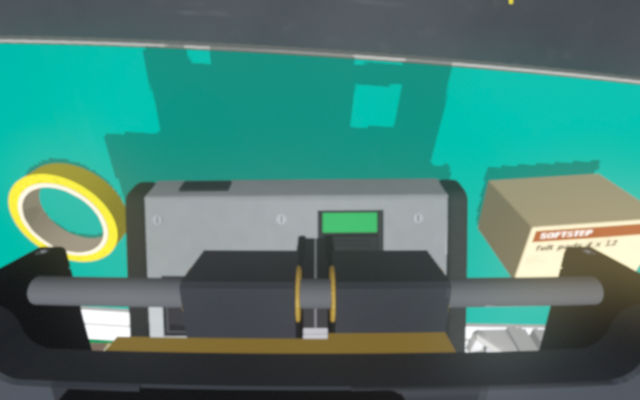

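View pics/sc6.png

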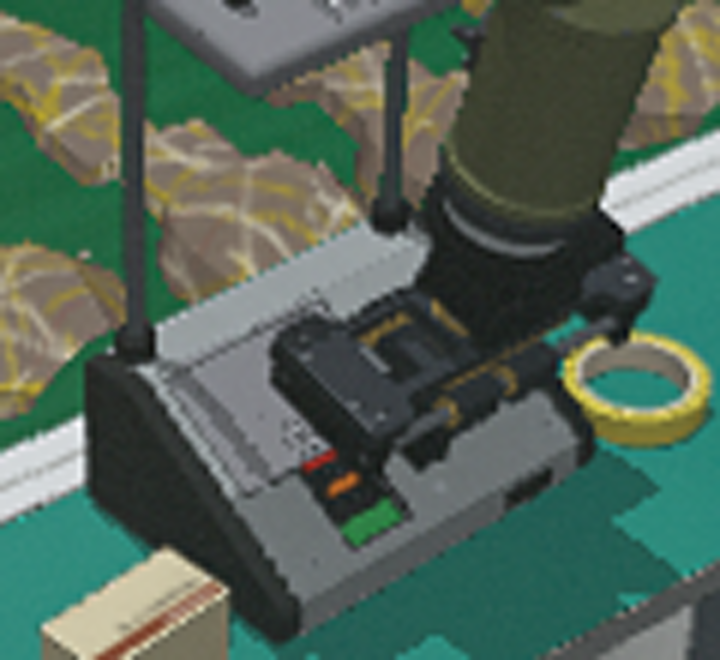

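The wrist view at (350,222) and the scene crop at (375,522) show green behind the lock plate, so it has gone home over the red tongue. The cover looks flush. Next I'll move to the power slide.

Emit:
jog_arm([
  [0,0,-2,0,-1.1,-1,0],
  [0,0,-3,0,-1.1,-1,0],
  [0,0,-3,0,-1.1,-1,0],
  [0,0,-3,0,-1.1,-1,0],
  [0,0,0,0,0,0,0],
])

```text
time: 11.38
position: [0.4776, -0.1682, 0.1077]
tool_rot: [-1.423, 0.829, 0.915]
ft_force: [-0.2, -0.2, 0.3]
grip_width: 0.004
```

```bash

python3 st.py 455 -198 10
python3 - <<'E'
from h import *
p,d=get_image("wrist"); cv2.imwrite(f"pics/w7.png",p[:,:,::-1])
p,d=get_image("scene"); crop(p[:,:,::-1],310,150,430,260,6,"pics/sc7.png")
E
```

```text
t 11.375 j [ 0.2717 -0.1204  0.1512  2.2947 -0.3468  0.5873  2.311 ] 
tcp [[ 0.4577 -0.197   0.044 ]] tip [[ 0.4564 -0.197   0.0251]] F(s,y,n) [-0.0637 -0.2185  0.3777] rem [ 0.013   0.0517 -3.9628]
shift cm [ 1.5148  0.039  -0.099 ]
```

View pics/w7.png

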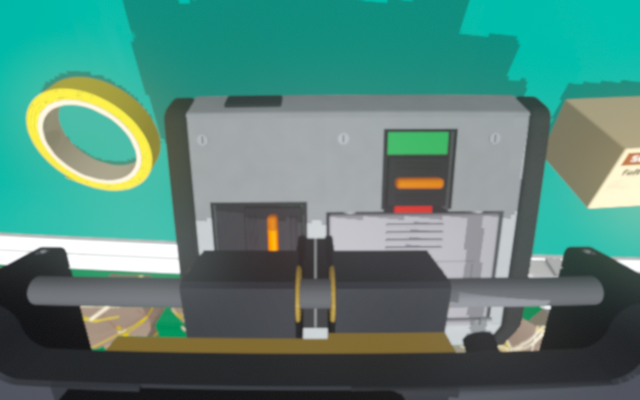

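View pics/sc7.png

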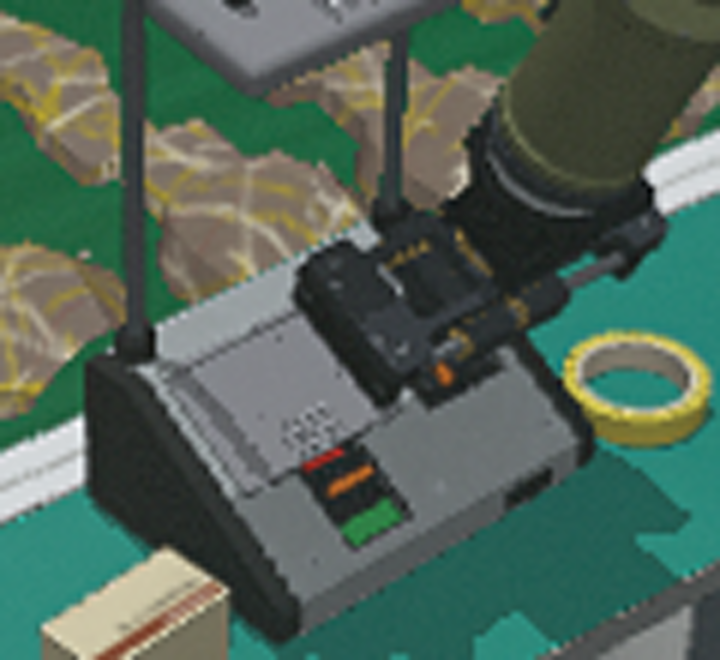

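Emit:
jog_arm([
  [0,0,0,0.8,0,0,0],
  [0,0,0,0.8,0,0,0],
  [0,0,0,0.6,0,0,0],
  [0,0,0,0,0,0,0],
])

```text
time: 11.98
position: [0.4873, -0.1675, 0.0872]
tool_rot: [-1.423, 0.829, 0.917]
ft_force: [-0.1, -0.9, -0.1]
grip_width: 0.007
```

Emit:
jog_arm([
  [0,0,0,0,0,-0.4,0],
  [0,0,0,0,0,-0.4,0],
  [0,0,0,0,0,0,0],
])

```text
time: 12.35
position: [0.4882, -0.1766, 0.0885]
tool_rot: [-1.424, 0.828, 0.914]
ft_force: [-0.5, 0.4, 0.3]
grip_width: 0.004
```

```bash

python3 st.py
```

```text
t 12.35 j [ 0.2671 -0.0579  0.1677  2.286  -0.3991  0.5418  2.3738] 
tcp [[ 0.4569 -0.206   0.0224]] tip [[ 0.4556 -0.206   0.0034]] F(s,y,n) [-0.2948  0.449   0.5254] rem [ 0.0307 -0.0093 -3.894 ]
```

Emit:
jog_arm([
  [0,0,0,0,0,-0.4,0],
  [0,0,0,0,0,-0.3,0],
  [0,0,0,0,0,0,0],
])

```text
time: 12.72
position: [0.4885, -0.182, 0.0881]
tool_rot: [-1.424, 0.827, 0.917]
ft_force: [-1.1, 4.1, 1.6]
grip_width: 0.003
```

```bash

python3 st.py
```

```text
t 12.725 j [ 0.2723 -0.0496  0.1767  2.2788 -0.4112  0.5479  2.398 ] 
tcp [[ 0.4567 -0.2115  0.0221]] tip [[ 0.4554 -0.2115  0.0031]] F(s,y,n) [0.1178 4.199  1.8046] rem [ 0.0952  0.1176 -3.9517]
```

Contact with about 4 N along y. I'll keep pushing.

Emit:
jog_arm([
  [0,0,0,0,0,-0.3,0],
  [0,0,0,0,0,-0.3,0],
  [0,0,0,0,0,0,0],
])

```text
time: 13.1
position: [0.489, -0.1899, 0.0883]
tool_rot: [-1.425, 0.829, 0.914]
ft_force: [-0.2, -0.4, 0.0]
grip_width: 0.006
```

Emit:
jog_arm([
  [0,0,0,0,0,-0.3,0],
  [0,0,0,0,0,0,0],
])

```text
time: 13.35
position: [0.489, -0.1927, 0.0882]
tool_rot: [-1.424, 0.829, 0.914]
ft_force: [0.2, 1.1, -0.0]
grip_width: 0.002
```

```bash

python3 st.py
```

```text
t 13.35 j [ 0.2809 -0.0384  0.191   2.2683 -0.4247  0.5529  2.4285] 
tcp [[ 0.4566 -0.2222  0.0222]] tip [[ 0.4553 -0.2222  0.0032]] F(s,y,n) [ 0.2053  1.1207 -0.163 ] rem [ 0.0272 -0.0297 -3.9134]
```

Emit:
jog_arm([
  [0,0,0,0,0,-0.3,0],
  [0,0,0,0,0,0,0],
])

```text
time: 13.6
position: [0.4893, -0.1952, 0.0882]
tool_rot: [-1.424, 0.828, 0.915]
ft_force: [0.8, 0.5, -0.5]
grip_width: 0.002
```

Emit:
jog_arm([
  [0,0,0,0,0,-0.15,0],
  [0,0,0,0,0,0,0],
])

```text
time: 13.85
position: [0.4894, -0.1965, 0.0882]
tool_rot: [-1.424, 0.828, 0.915]
ft_force: [-0.0, 0.3, 0.5]
grip_width: 0.004
```

```bash

python3 st.py
```

```text
t 13.85 j [ 0.2846 -0.033   0.1964  2.2632 -0.432   0.5568  2.4435] 
tcp [[ 0.4567 -0.226   0.0221]] tip [[ 0.4554 -0.226   0.0032]] F(s,y,n) [0.2261 0.3001 0.431 ] rem [ 0.0688  0.0223 -3.9243]
```

Now back off and retreat out along the slant, then look.

Emit:
jog_arm([
  [0,0,0,0,0,0.3,0],
  [0,0,0,-1,0,0,0],
  [0,0,0,-1.5,0.5,0,0],
  [0,0,0,-1,2,0,0],
  [0,0,1,0,2,1,0],
  [0,0,0,0,0,0,0],
])

```text
time: 14.6
position: [0.4319, -0.1863, 0.0998]
tool_rot: [-1.419, 0.841, 0.929]
ft_force: [0.3, 0.1, 0.1]
grip_width: 0.007
```

```bash

python3 st.py
python3 - <<'E'
from h import *
p,d=get_image("wrist"); cv2.imwrite(f"pics/w8.png",p[:,:,::-1])
p,d=get_image("side"); crop(p[:,:,::-1],270,160,400,310,4,"pics/s8.png")
p,d=get_image("scene"); crop(p[:,:,::-1],310,150,430,260,6,"pics/sc8.png")
E
```

```text
t 14.6 j [ 0.315  -0.1766  0.1983  2.3522 -0.3486  0.62    2.4   ] 
tcp [[ 0.4134 -0.2123  0.0606]] tip [[ 0.4117 -0.2123  0.0416]] F(s,y,n) [ 0.3731  0.06   -0.0608] rem [ 0.0684  0.0585 -4.9344]
```

View pics/w8.png

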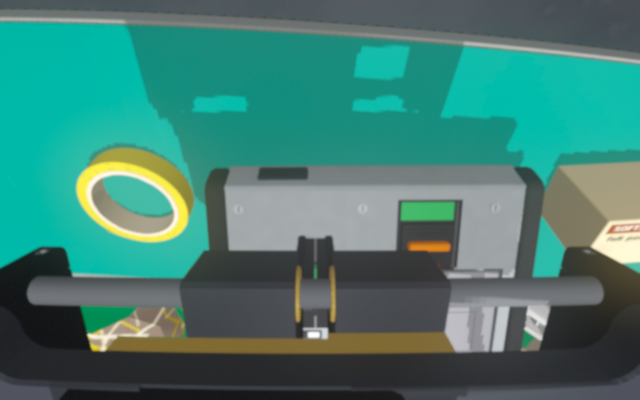

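View pics/s8.png

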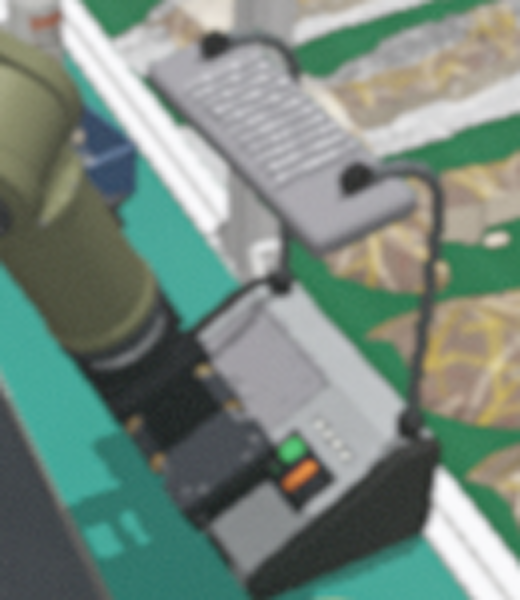

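View pics/sc8.png

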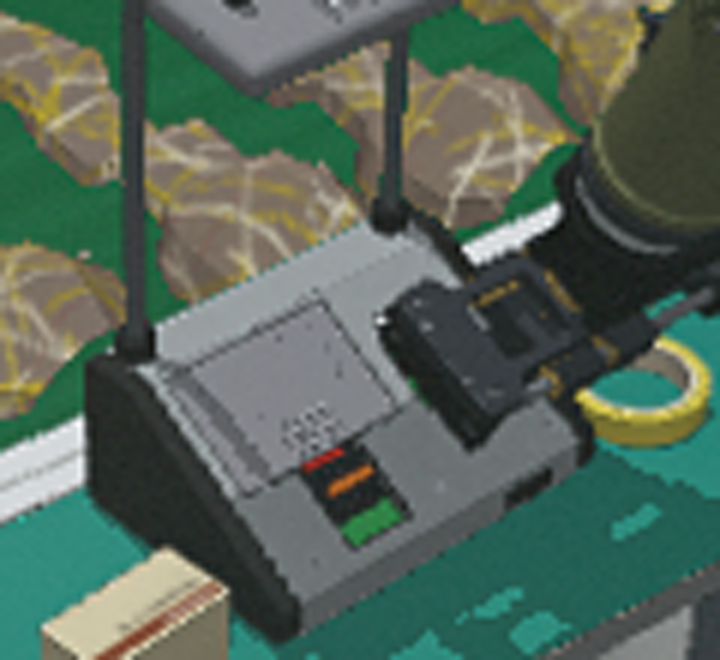

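Emit:
jog_arm([
  [0,0,1,-1,0,0,0],
  [0,0,1,-1,0,0,0],
  [0,0,1,-0.5,0,0,0],
  [0,0,0,0,0,0,0],
  [0,0,0,0,0,0,0],
])

```text
time: 15.38
position: [0.4225, -0.1873, 0.1222]
tool_rot: [-1.402, 0.882, 0.969]
ft_force: [-0.4, -0.2, 0.3]
grip_width: 0.006
```

```bash

python3 st.py
python3 - <<'E'
from h import *
p,d=get_image("wrist"); crop(p[:,:,::-1],160,60,560,300,2,"pics/w9.png")
p,d=get_image("side"); crop(p[:,:,::-1],200,120,400,340,2.6,"pics/s9.png")
E
```

```text
t 15.375 j [ 0.338  -0.2068  0.1626  2.3079 -0.2568  0.7258  2.302 ] 
tcp [[ 0.4165 -0.2128  0.0847]] tip [[ 0.4138 -0.2128  0.0659]] F(s,y,n) [-0.1838 -0.13    0.4788] rem [ 0.0798  0.0491 -7.949 ]
```

View pics/s9.png

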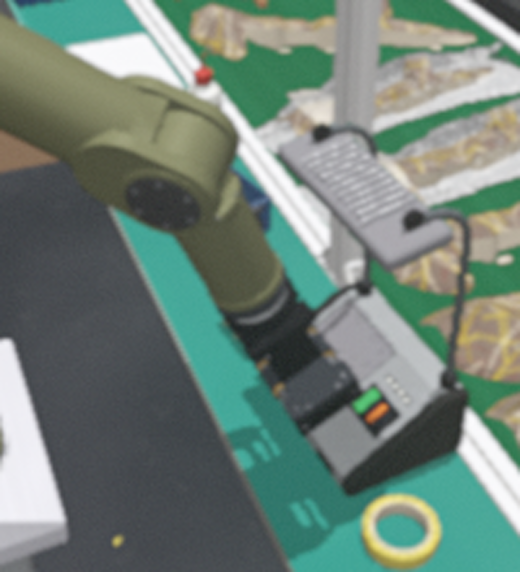

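View pics/w9.png

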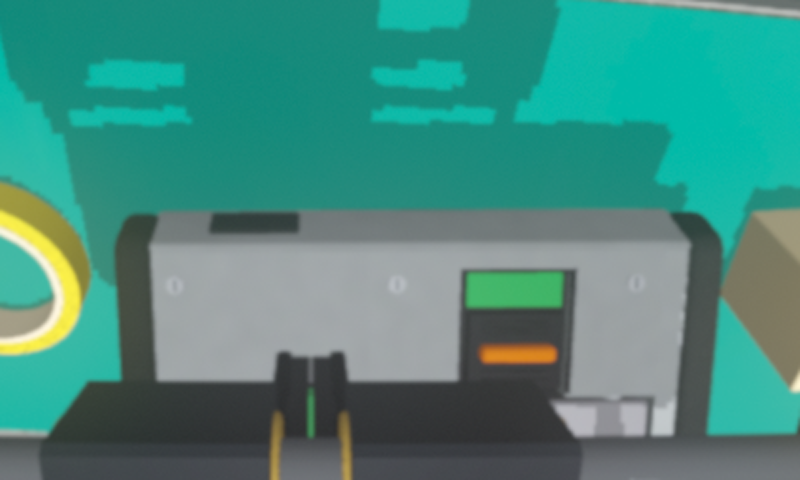

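```bash
python3 -c "
from bench import *
print(close_job())"
```

```text
the job is handed in; nothing more can be done
None
```

The job is handed in: I pressed the battery cover shut, pushed the lock slide up until it clicked over, then pushed the power slide right until it clicked over, in that order. The gripper was then pulled back along the slant to about 66 mm off the face. It took about 15.5 s of the 48 s.

**Last checks:**
- **Cover:** it looks flush in the pictures. The resistance dropped away as it snapped, and a firm press then met a hard stop at face level.
- **Lock slide:** a green area shows where the plate stood before, and the plate sits over the red tongue.
- **Power slide:** the green flag is showing.
- **Forces:** the highest reading was about 15 N, when pressing the cover. The force was near zero with the gripper clear.
- **Things around the lamp:** the carton and tape look unmoved in the pictures. The stamp and parts bin were partly hidden at the end, but the gripper passed well above them.

**What disagreed or was off:**
- **Joint 2:** it read -0.301 rad twice on the way in, against its limit of -0.30. I backed off each time, but a strict range check could count this.
- **Slant:** I tilted the tool less than the full 30 degrees to stay in joint range, about 26 degrees for the cover and power slide and 15 for the lock slide. It stayed clear of the lamp head in the pictures.
- **End of the slides:** I did not push either slide to a hard end stop. That they went home rests on the drop in force and the green showing.

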